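# Line up the primer tins by shade on the marked rack

## Robot

A 6-joint arm with a two-finger parallel gripper is mounted at the origin on the work surface. World frame = base frame: x ahead of the robot, y to its left, z up, the work surface at z = 0. Lengths are in m, angles in rad, forces in N, time in s.
With the tool pointing down it reaches from about 0.3 to 0.875 m from the base axis. Payload 4.2 kg.
Tool frame: the origin (TCP) lies on the front face of the gripper's body, between the roots of the fingers; the fingertips stand 73 mm ahead of it and the grasp point (between the pads) lies 54 mm ahead of it (arm.tips_ahead is the z of the fingertips in the tool frame, in m); z points along the fingers, y is the line along which they close (so a half turn about z gives the same grasp; the last joint's range is limited). The gripper opens to 85 mm and grips with 20 to 120 N. Pads are 22 mm wide; open, the fingers measure 114 mm over their backs; the gripper's body (76 mm by 85 mm) begins 54 mm behind the grasp point. The pads swing forward as they close: fully open they stand 13 mm farther back than shut.
Start: joints at [-1.352, 0.32, 1.565, -0, 1.257, -0.02], TCP at [0.136, -0.559, 0.304] pointing down, gripper open.
Joint ranges: [-3.11, 3.11], [-0.84, 2.01], [0.21, 2.61], [-1.34, 4.49], [0.05, 2.63], [-2.56, 2.56]. Speed limits (rad/s): [2.57, 2.57, 3.14, 3.14, 3.14, 3.14].

## Interface

Orientations are given as a unit quaternion [w, x, y, z].
In Python, from workcell import arm, eyes gives the robot as it stands.
- The arm moves only by the shell command python3 -m creep 'ROWS' [FORCE]. ROWS is JSON, a list of rows, each a list of 3 entries, a list of its own where there are three numbers: the shift along the tool's x, y, z in cm, then the turn about the tool's z in degrees, then the finger opening in cm, from 0 to 8.54. In form: [[[dx, dy, dz], spin, fingers], ...]. A call has exactly 10 rows; each row shifts and turns the commanded pose from where the row before left it, along the tool's axes as they then stand; what a row does not reach is not made up. A row lasts 1/8 s, in which the tool goes at most 62.5 mm and 10.7 degrees, less where a joint would pass 70% of its speed; a pose out of reach is approached as far as the arm can. A call with a gripper value outside its range is refused whole. The fingers move at their own pace and stop on an object; FORCE is the grip in N (left out, the last holds). Time passes only in rows, so rows that do not move let the fingers close, or fill a call up. It gives the time, the measured TCP pose, the force, the opening and the grip force at its end, in the units of the state.
- arm.get_obs(): the state, without advancing time (a new reading comes with each control period).
- eyes.read_camera(name): name is "scene" or "top" or "wrist"; returns the picture (400x640x3 uint8, blue, green, red); there is no depth.
- eyes.camera_info(name): a dict with "fx", "fy", "cx", "cy" (pixels), "extrinsics" (4x4, takes a point from camera to world coordinates). Camera axes: x right, y up, looking along -z (the intrinsics and any distortion apply to the point x, -y, -z); pixel columns grow to the right and rows downward; lengths in m; the calibration is good to about 2 mm. A picture is of the moment at which its call begins: read the wrist's pose just before it. camera_info takes no time and is no camera call; for the wrist camera it gives the pose at the moment of the call.
- arm.hand_in(): hands the job in; it is judged then, once.
Trained networks look in the newest picture that a camera, given by its name, has taken for a name from the list of things; names that differ only in an ending like _2 or _b are one class to them, and where a whole thing is asked for, a point or a joint stands for the part that bears it (a point fixed in the world has none). Each returns a list of dicts, best first, with "score" (0 to 1); they miss things now and then, are a little off and sometimes report something else, mostly with a low value. They report only what shows in the picture. A call takes as long as a camera call. They do not tell look-alikes from the thing itself.
- eyes.masks_of(thing, camera): "region" (400x640 bool, what is visible of it).
- eyes.landmark_of(thing, camera): "location" ([x, y, z] in m, in world coordinates, good to about 4 mm: a listed point, or the origin of a listed thing).
The state is a dict: "clock": time; "joint_pos": joint angles; "qvel": joint speeds; "joint_torque": joint torques, N m; "position": TCP position; "eef_rot": TCP orientation; "contact_force": force on the tool from outside, world axes, zero at the start; "ft_torque": the same for the moment, N m; "opening": finger opening in m; "grasp_force": force on a finger pad.
Only numpy, scipy, OpenCV 4.12 (cv2) and the standard library are available. Lean on these libraries where they do the work, as an engineer would, in place of code of your own. Each camera call takes 0.05 s, during which the arm holds its last target. There are 200 camera calls.

## Task

Set the four primer tins (white, buff, red oxide, black) upright on the blue rack, one in each yellow ring, so that the row runs from lightest at the white chip's end to darkest at the black chip's end. Leave the tin of green paint where it is, and do not tip a primer tin over.

Things in the scene. Friction and masses are not known exactly. Their poses are not given: they have to be found in the camera images.
- white_tin: 125 ml steel paint tin, a plain upright cylinder 56 mm in diameter and 61 mm high, about 0.2 kg, lid and wrap painted white. Loose; starts standing on the bench in front of the rack. Origin: centre of its underside, z up.
- buff_tin: 125 ml steel paint tin, a plain upright cylinder 56 mm in diameter and 61 mm high, about 0.2 kg, lid and wrap painted buff (sandy yellow). Loose; starts standing on the bench in front of the rack. Origin: centre of its underside, z up.
- oxide_tin: 125 ml steel paint tin, a plain upright cylinder 56 mm in diameter and 61 mm high, about 0.2 kg, lid and wrap painted red oxide (dark brownish red). Loose; starts standing on the bench in front of the rack. Origin: centre of its underside, z up.
- black_tin: 125 ml steel paint tin, a plain upright cylinder 56 mm in diameter and 61 mm high, about 0.2 kg, lid and wrap painted black. Loose; starts standing on the bench in front of the rack. Origin: centre of its underside, z up.
- place_1: First of four yellow rings painted flat on the blue rack (outside 74, inside 64 mm): a tin stands directly on the rack's flat top. Origin: ring centre on the rack's top face, 40 mm above the bench. The rings lie in a straight row, 90 mm apart, place_1 to place_4; the y axis runs along the row towards place_4, x across it. The rack is 430 x 86 mm and fixed.
- place_2: Second of four yellow rings painted flat on the blue rack (outside 74, inside 64 mm): a tin stands directly on the rack's flat top. Origin: ring centre on the rack's top face, 40 mm above the bench. The rings lie in a straight row, 90 mm apart, place_1 to place_4; the y axis runs along the row towards place_4, x across it. The rack is 430 x 86 mm and fixed.
- place_3: Third of four yellow rings painted flat on the blue rack (outside 74, inside 64 mm): a tin stands directly on the rack's flat top. Origin: ring centre on the rack's top face, 40 mm above the bench. The rings lie in a straight row, 90 mm apart, place_1 to place_4; the y axis runs along the row towards place_4, x across it. The rack is 430 x 86 mm and fixed.
- place_4: Fourth of four yellow rings painted flat on the blue rack (outside 74, inside 64 mm): a tin stands directly on the rack's flat top. Origin: ring centre on the rack's top face, 40 mm above the bench. The rings lie in a straight row, 90 mm apart, place_1 to place_4; the y axis runs along the row towards place_4, x across it. The rack is 430 x 86 mm and fixed.
- white_chip: flat white painted steel chip, 70 x 34 x 2 mm, fixed on the top of the blue rack just outside one of the end rings (place_1 or place_4, changed from start to start), 58 mm from that ring's centre, in line with the row: the light end. A black chip of the same size lies just outside the other end ring: the dark end. Origin: centre of its underside.
- green_tin: bystander, not to be disturbed: tin of green paint of the same size and form as the primer tins (56 mm diameter, 61 mm high), standing among them. Origin: centre of its underside.
Not all that is in view belongs to the job. There is more than one size of the white_tin; the job needs the largest. What is meant by the oxide_tin is not purple, and is the larger of those in its own colour.

How it is judged:
By the outcome, as a careful person would: the job done as asked, in the order asked, and still so for the second after the job is handed in, with the robot touching nothing.
It also fails if it takes over 99 s, if anything falls off the work surface, if the arm or the gripper's body presses on something with over 40 N, if the wrist force passes 120 N, or if a joint passes its speed limit or range.

## Working session

There is one attempt and no reset: what is moved stays moved. The work goes in short steps, Python scripts to look and compute and a shell command to move; the robot and the scene stay as the last step left them, time stands still between calls to the robot, and variables do not carry over. Pictures are saved under pics/ and viewed, at most 14 in all, crops included, and the job is handed in when it is done.

```bash
mkdir -p pics; ls
python3 - <<'E'
from workcell import arm, eyes
import cv2, numpy as np
print(arm.get_obs())
for c in ["top","scene"]:
    im=eyes.read_camera(c); cv2.imwrite(f"pics/{c}0.png",im)
    i=eyes.camera_info(c); print(c,i["fx"],i["cx"],i["cy"],np.round(i["extrinsics"],3).tolist(),[k for k in i])
for t in ["white_tin","buff_tin","oxide_tin","black_tin","green_tin","place_1","place_4","white_chip"]:
    for r in eyes.landmark_of(t,"top"): print(t,round(r["score"],2),np.round(r["location"],3))
print(arm.get_obs()["clock"])
E
```

```text
pics
{'clock': 0.0, 'joint_pos': array([-1.35202855e+00,  3.20266559e-01,  1.56566423e+00,  3.83422638e-05,
        1.25741585e+00, -2.00083483e-02]), 'qvel': array([ 0.00116603,  0.00177952, -0.00177311,  0.00077283,  0.00134918,
       -0.00028669]), 'joint_torque': array([-2.74790327e-03, -4.15528858e+01, -2.34162015e+01, -1.48004601e-04,
        8.35251150e-03,  1.92769193e-05]), 'position': array([ 0.13592387, -0.55834198,  0.30310246]), 'eef_rot': array([-8.74475847e-04,  9.92882030e-01,  1.19098717e-01, -6.88697404e-05]), 'contact_force': array([ 1.19121144, -0.85031989,  0.1217438 ]), 'ft_torque': array([-0.01897367, -0.0184305 ,  0.01278144]), 'grasp_force': 0.0, 'opening': 0.08525050734457332}
top 389.42452826614436 321.13177602109164 196.166821243076 [[0.014, 0.983, -0.18, 0.323], [-1.0, 0.013, -0.003, 0.037], [-0.001, 0.18, 0.984, 0.935], [0.0, 0.0, 0.0, 1.0]] ['fx', 'fy', 'cx', 'cy', 'extrinsics']
scene 369.8236899224819 320.33186002209976 194.15183453665975 [[0.38, -0.794, 0.474, 0.927], [0.925, 0.335, -0.181, -0.139], [-0.015, 0.507, 0.862, 0.837], [0.0, 0.0, 0.0, 1.0]] ['fx', 'fy', 'cx', 'cy', 'extrinsics']
white_tin 0.98 [ 0.41  -0.162  0.003]
white_tin 0.68 [ 0.496 -0.098 -0.   ]
white_tin 0.67 [ 0.316 -0.181  0.003]
white_tin 0.33 [ 0.407 -0.279  0.001]
buff_tin 0.92 [0.465 0.001 0.001]
oxide_tin 0.9 [0.346 0.164 0.001]
oxide_tin 0.84 [ 0.35   0.351 -0.   ]
oxide_tin 0.78 [0.375 0.267 0.003]
black_tin 0.65 [ 0.406 -0.278  0.001]
green_tin 0.68 [0.461 0.159 0.001]
place_1 0.94 [0.616 0.106 0.04 ]
place_1 0.69 [ 0.669 -0.163  0.042]
place_1 0.6 [0.635 0.018 0.042]
place_4 0.94 [0.616 0.106 0.04 ]
place_4 0.69 [ 0.669 -0.163  0.042]
place_4 0.6 [0.635 0.018 0.042]
white_chip 0.72 [ 0.679 -0.217  0.038]
0.5
```

View pics/top0.png

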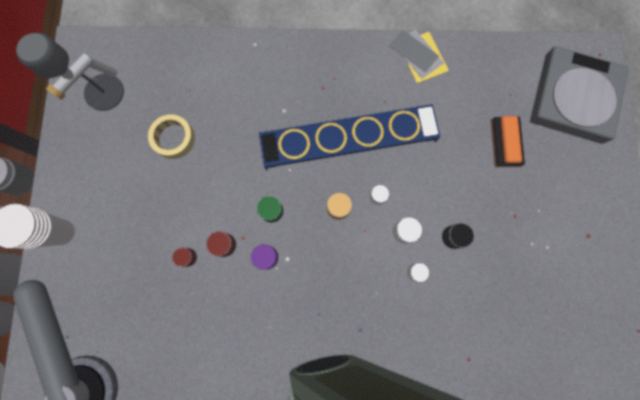

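View pics/scene0.png

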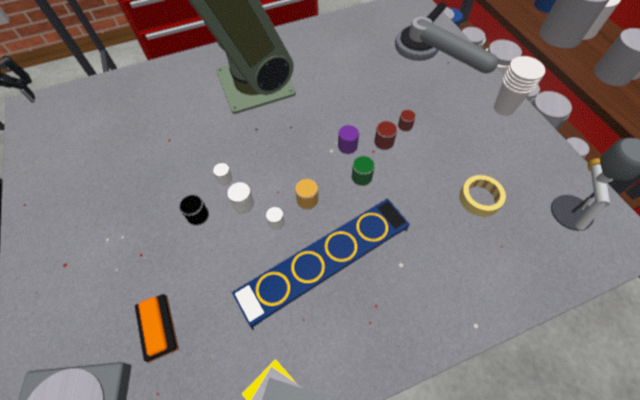

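Top view (640x400):
- The white chip is at (428,122), the right end of the rack at -y. The black chip is at (268,147), with rings at (294,144), (331,138), (368,132) and (404,125).
- **White candidates:** (410,230) is the largest and my choice. The smaller ones are at (380,194) and (420,272).
- **Oxide candidates:** (220,244) is the larger red and my choice. The small red is at (183,257) and the purple one at (264,256).
- **Others:** buff (340,205), black (458,236), and green (269,209), which stays put.

Next I'll refine these positions and check one close crop.

```bash
cat > h.py <<'E'
from workcell import arm, eyes
import cv2, numpy as np, sys
from scipy.spatial.transform import Rotation as R
def ray(cam,u,v,z):
    i=eyes.camera_info(cam);E=np.array(i["extrinsics"])
    d=E[:3,:3]@[(u-i["cx"])/i["fx"],-(v-i["cy"])/i["fy"],-1]
    o=E[:3,3]; return (o+d*(z-o[2])/d[2])[:2]
def pix(cam,p):
    i=eyes.camera_info(cam);E=np.array(i["extrinsics"])
    q=E[:3,:3].T@(np.array(p)-E[:3,3]); return np.array([i["cx"]+i["fx"]*q[0]/-q[2], i["cy"]+i["fy"]*q[1]/q[2]])
def to(x,y,z):
    "tool-frame shift in cm to put TCP at x,y,z, and world angle of tool y"
    o=arm.get_obs(); w,a,b,c=o["eef_rot"]; r=R.from_quat([a,b,c,w])
    yy=r.apply([0,1,0])
    return np.round(100*r.inv().apply(np.array([x,y,z])-o["position"]),2), round(np.degrees(np.arctan2(yy[1],yy[0])),1)
E
python3 - <<'E'
from h import *
t=eyes.read_camera("top"); 
hsv=cv2.cvtColor(t,cv2.COLOR_BGR2HSV)
m=cv2.inRange(hsv,(15,90,90),(38,255,255)); m[:100]=0;m[172:]=0;m[:,:255]=0;m[:,445:]=0
cs,_=cv2.findContours(m,cv2.RETR_EXTERNAL,cv2.CHAIN_APPROX_NONE)
P=[]
for c in cs:
    if cv2.contourArea(c)>300:
        (u,v),s,_a=cv2.fitEllipse(c); p=ray("top",u,v,.04);P.append(p);print("ring",u,v,s,p.round(4))
for n in ["white_tin","oxide_tin","black_tin","buff_tin","green_tin"]:
    for cam in ["top","scene"]:
        if cam=="scene": eyes.read_camera("scene")
        else: eyes.read_camera("top")
        for r in eyes.landmark_of(n,cam): print(n,cam,round(r["score"],2),np.round(r["location"],3))
a=cv2.resize(t[180:290,160:490],None,fx=2.4,fy=2.4,interpolation=cv2.INTER_CUBIC)
s=eyes.read_camera("scene"); b=cv2.resize(s[100:235,170:430],(792,330),interpolation=cv2.INTER_CUBIC)
cv2.imwrite("pics/crop.png",np.vstack([a,b]))
E
```

```text
ring 293.6908264160156 143.4736328125 (28.80519676208496, 30.03179168701172) [0.6142 0.1075]
ring 330.5901184082031 137.3387908935547 (28.753875732421875, 29.823047637939453) [0.6308 0.0193]
ring 367.443359375 131.12783813476562 (28.33597755432129, 29.969005584716797) [ 0.6476 -0.0694]
ring 403.9594421386719 125.10623168945312 (28.06298828125, 30.090679168701172) [ 0.6641 -0.1578]
white_tin top 0.93 [ 0.411 -0.159  0.003]
white_tin top 0.87 [ 0.495 -0.097 -0.002]
white_tin top 0.82 [ 0.316 -0.182  0.003]
white_tin top 0.74 [ 0.402 -0.276  0.001]
white_tin scene 0.7 [ 0.414 -0.16  -0.002]
white_tin scene 0.59 [ 0.498 -0.093  0.001]
white_tin scene 0.53 [ 0.32  -0.186 -0.002]
oxide_tin top 0.9 [0.346 0.165 0.   ]
oxide_tin top 0.75 [0.376 0.268 0.002]
oxide_tin top 0.58 [0.35  0.351 0.001]
oxide_tin top 0.27 [ 0.679 -0.218  0.038]
oxide_tin scene 0.88 [0.345 0.355 0.003]
oxide_tin scene 0.86 [0.378 0.268 0.002]
oxide_tin scene 0.56 [0.351 0.17  0.002]
black_tin top 0.8 [ 0.401 -0.277  0.002]
black_tin scene 0.79 [ 0.399 -0.274  0.   ]
buff_tin top 0.74 [ 0.467  0.001 -0.001]
buff_tin scene 0.93 [ 0.466 -0.001 -0.002]
green_tin top 0.91 [0.458 0.158 0.002]
green_tin scene 0.67 [0.459 0.157 0.002]
```

View pics/crop.png

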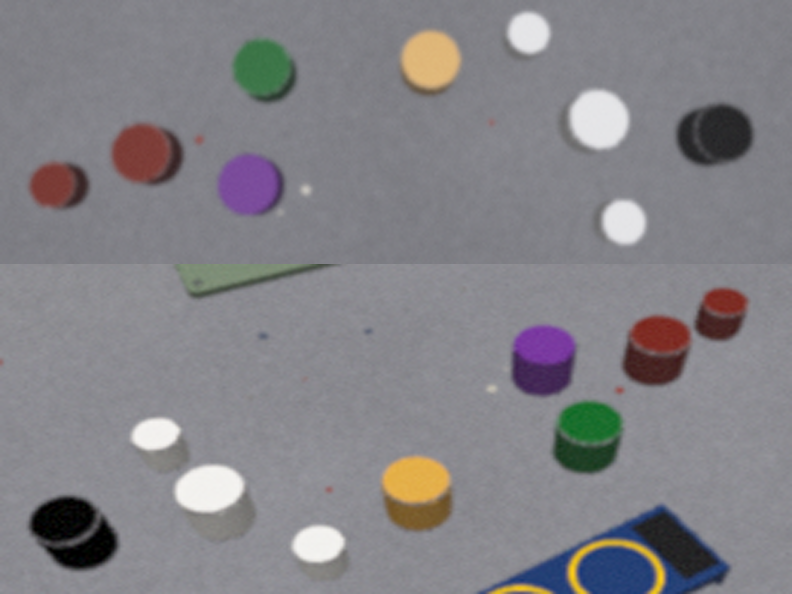

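The crop shows all tins upright. The big white is centre-right, the big red left of purple, and black far right, so my choices stand. First I'll spin so the fingers close across the rack row.

```bash
python3 -m creep '[[[0,0,0],-9.7,8.5],[[0,0,0],-9.7,8.5],[[0,0,0],-9.7,8.5],[[0,0,0],-9.7,8.5],[[0,0,0],-9.7,8.5],[[0,0,0],-9.7,8.5],[[0,0,0],-9.7,8.5],[[0,0,0],-9.7,8.5],[[0,0,0],-9.7,8.5],[[0,0,0],0,8.5]]' 40; python3 -c "
from h import *
print(to(.412,-.16,.25))"
```

```text
clock: 2.85
position: [0.136, -0.5587, 0.3039]
eef_rot: [0.0, 0.637, 0.771, -0.0]
contact_force: [-0.3, -0.3, 0.4]
opening: 0.0851
grasp_force: 0.0
(array([33.95, 34.62,  5.39]), np.float64(10.9))
```

```bash
python3 -m creep '[[[2,2,0.6],0,8.5],[[4,4,0.6],0,8.5],[[4,4.1,0.6],0,8.5],[[4,4.1,0.6],0,8.5],[[4,4.1,0.6],0,8.5],[[4,4.1,0.6],0,8.5],[[4,4.1,0.6],0,8.5],[[4,4.1,0.6],0,8.5],[[2.5,2.5,0.6],0,8.5],[[1.45,1.52,0],0,8.5]]' 40; python3 -c "
from h import *
print(to(.412,-.16,.094))"
```

```text
clock: 4.1
position: [0.4118, -0.1578, 0.2496]
eef_rot: [-0.0, 0.637, 0.771, -0.0]
contact_force: [0.2, -0.6, -0.2]
opening: 0.0852
grasp_force: 0.0
(array([-0.22, -0.02, 15.56]), np.float64(10.9))
```

```bash
python3 -m creep '[[[-0.2,0,3],0,8.5],[[0,0,4],0,8.5],[[0,0,4],0,8.5],[[0,0,3],0,8.5],[[0,0,1.5],0,8.5],[[0,0,0],0,8.5],[[0,0,0],0,4.5],[[0,0,0],0,4.5],[[0,0,0],0,4.5],[[0,0,0],0,4.5]]' 40; python3 -c "
from h import *
print(to(.412,-.16,.24),to(.664,-.158,.24))"
```

```text
clock: 5.35
position: [0.4122, -0.1617, 0.096]
eef_rot: [0.001, 0.636, 0.771, 0.0]
contact_force: [-1.4, 0.5, 6.4]
opening: 0.0552
grasp_force: 42.3
(array([  0.15,   0.04, -14.4 ]), np.float64(10.9)) (array([ -4.44,  24.82, -14.34]), np.float64(10.9))
```

```bash
python3 -m creep '[[[0,0,-3],0,4.5],[[0,0,-4.5],0,4.5],[[0,0,-4.5],0,4.5],[[0,2,-2.4],0,4.5],[[-0.8,4.5,0],0,4.5],[[-0.8,4.7,0],0,4.5],[[-0.8,4.7,0],0,4.5],[[-0.8,4.5,0],0,4.5],[[-0.8,3,0],0,4.5],[[-0.4,1.4,0],0,4.5]]' 40
python3 - <<'E'
from h import *
o=arm.get_obs(); p=o["position"]; print(p,o["opening"],o["contact_force"])
for c in ("top","scene"):
    t=eyes.read_camera(c)
    print([(round(r["score"],2),np.round(r["location"],3)) for r in eyes.landmark_of("white_tin",c)])
print(to(.6641,-.1578,.137))
E
```

```text
clock: 6.6
position: [0.6647, -0.1572, 0.238]
eef_rot: [-0.0, 0.636, 0.772, -0.0]
contact_force: [-1.4, -0.0, -0.9]
opening: 0.0548
grasp_force: 43.2
[ 0.66469517 -0.1571838   0.23799507] 0.054845025401219306 [-1.40669568 -0.01664578 -0.85639453]
[(0.76, array([ 0.494, -0.096,  0.   ])), (0.51, array([ 0.662, -0.155,  0.144]))]
[(0.5, array([ 0.497, -0.095,  0.002])), (0.48, array([ 0.668, -0.152,  0.141]))]
(array([-0.09,  0.14, 10.13]), np.float64(11.0))
```

```bash
python3 -m creep '[[[-0.3,0.1,2.5],0,4.5],[[0,0,3.5],0,4.5],[[0,0,2.5],0,4.5],[[0,0,1.1],0,4.5],[[0,0,0.5],0,4.5],[[0,0,0],0,4.5],[[0,0,0],0,4.5],[[0,0,0],0,8.5],[[0,0,0],0,8.5],[[0,0,0],0,8.5]]' 40; python3 -c "
from h import *
print(to(.466,0,.25))"
```

```text
clock: 8.05
position: [0.6651, -0.1602, 0.1383]
eef_rot: [0.0, 0.636, 0.772, 0.0]
contact_force: [-0.9, -1.0, 0.6]
opening: 0.0849
grasp_force: 0.0
(array([ 19.51, -16.49, -11.19]), np.float64(11.0))
```

```bash
python3 -m creep '[[[0,0,-2.5],0,8.5],[[0,0,-4.5],0,8.5],[[0,0,-4.2],0,8.5],[[2,-1.5,0],0,8.5],[[3.5,-3,0],0,8.5],[[3.5,-3,0],0,8.5],[[3.5,-3,0],0,8.5],[[3.5,-3,0],0,8.5],[[2.5,-2,0],0,8.5],[[1,-1,0],0,8.5]]' 40
python3 - <<'E'
from h import *
t=eyes.read_camera("top")
print([(round(r["score"],2),np.round(r["location"],3)) for r in eyes.landmark_of("white_tin","top")])
g=[(round(r["score"],2),np.round(r["location"],3)) for r in eyes.landmark_of("buff_tin","top")];print(g)
cv2.imwrite("pics/w.png",cv2.resize(t[90:250,250:450],None,fx=3,fy=3))
print(to(.466,0,.095))
E
```

```text
clock: 9.3
position: [0.4647, 0.0007, 0.2503]
eef_rot: [0.0, 0.636, 0.772, 0.0]
contact_force: [0.3, 0.0, 0.8]
opening: 0.0848
grasp_force: 0.0
[(0.63, array([ 0.493, -0.094,  0.   ])), (0.56, array([ 0.665, -0.161,  0.04 ]))]
[(0.7, array([ 0.47 , -0.   , -0.002])), (0.66, array([ 0.661, -0.158,  0.042]))]
(array([ 0.04, -0.05, 15.53]), np.float64(11.0))
```

View pics/w.png

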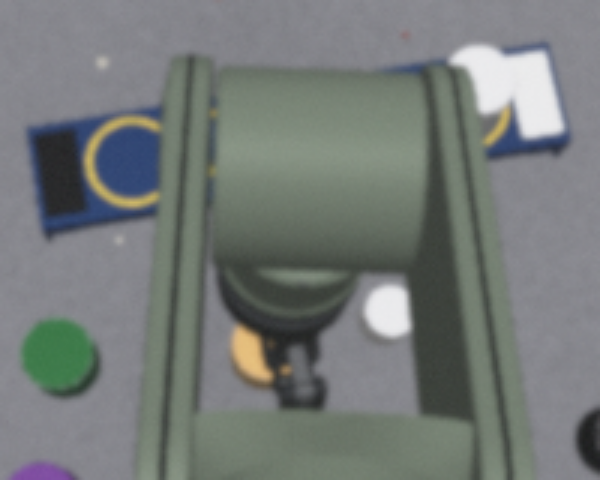

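The white tin stands upright in the ring beside the white chip at crop (480,80), partly hidden by the arm, and buff is under the gripper at (262,355). Now I'll grasp the buff tin.

```bash
python3 -m creep '[[[0,0.1,3],0,8.5],[[0,0,4],0,8.5],[[0,0,4],0,8.5],[[0,0,3],0,8.5],[[0,0,1.5],0,8.5],[[0,0,0],0,8.5],[[0,0,0],0,4.5],[[0,0,0],0,4.5],[[0,0,0],0,4.5],[[0,0,0],0,4.5]]' 40; python3 -c "
from h import *
print(to(.6476,-.0694,.24))"
```

```text
clock: 10.7
position: [0.4677, -0.0001, 0.0959]
eef_rot: [0.001, 0.636, 0.772, 0.001]
contact_force: [1.3, -1.9, 6.4]
opening: 0.0547
grasp_force: 42.8
(array([-10.25,  16.38, -14.36]), np.float64(11.0))
```

```bash
python3 -m creep '[[[0,0,-3],0,4.5],[[0,0,-4.5],0,4.5],[[0,0,-4.5],0,4.5],[[-1,1.5,-2.4],0,4.5],[[-2,3,0],0,4.5],[[-2,3.3,0],0,4.5],[[-2,3.3,0],0,4.5],[[-2,3,0],0,4.5],[[-1,1.8,0],0,4.5],[[-0.25,0.5,0],0,4.5]]' 40
python3 - <<'E'
from h import *
for c in ("top","scene"):
    t=eyes.read_camera(c)
    print([(round(r["score"],2),np.round(r["location"],3)) for r in eyes.landmark_of("buff_tin",c)])
print(to(.6476,-.0694,.137))
E
```

```text
clock: 11.95
position: [0.6476, -0.0695, 0.2376]
eef_rot: [-0.001, 0.636, 0.771, -0.001]
contact_force: [-0.9, 0.4, -2.5]
opening: 0.0548
grasp_force: 43.6
[]
[(0.72, array([ 0.642, -0.072,  0.142])), (0.45, array([0.618, 0.105, 0.043]))]
(array([-0.08,  0.13, 10.16]), np.float64(11.0))
```

```bash
python3 -m creep '[[[0,0,2.5],0,4.5],[[0,0,3.5],0,4.5],[[0,0,2.5],0,4.5],[[0,0,1.1],0,4.5],[[0,0,0.5],0,4.5],[[0,0,0],0,4.5],[[0,0,0],0,4.5],[[0,0,0],0,8.5],[[0,0,0],0,8.5],[[0,0,0],0,8.5]]' 40; python3 -c "
from h import *
print(to(.377,.268,.25))"
```

```text
clock: 13.4
position: [0.6476, -0.0694, 0.1384]
eef_rot: [0.0, 0.636, 0.772, 0.0]
contact_force: [-0.2, 0.6, -0.0]
opening: 0.0851
grasp_force: 0.0
(array([ 38.27, -20.13, -11.19]), np.float64(11.0))
```

```bash
python3 -m creep '[[[0,0,-2.5],0,8.5],[[0,0,-4.5],0,8.5],[[0,0,-4.2],0,8.5],[[3,-1.5,0],0,8.5],[[5,-2.6,0],0,8.5],[[5.2,-2.8,0],0,8.5],[[5.2,-2.8,0],0,8.5],[[5.2,-2.8,0],0,8.5],[[5.2,-2.8,0],0,8.5],[[5,-2.6,0],0,8.5]]' 40
python3 - <<'E'
from h import *
eyes.read_camera("top")
print([(round(r["score"],2),np.round(r["location"],3)) for r in eyes.landmark_of("oxide_tin","top")])
print(to(.377,.268,.25),to(.377,.268,.095))
E
```

```text
clock: 14.65
position: [0.4059, 0.2297, 0.2503]
eef_rot: [0.0, 0.636, 0.771, 0.001]
contact_force: [1.1, 0.3, -1.0]
opening: 0.0847
grasp_force: 0.0
[(0.95, array([ 0.344,  0.165, -0.001])), (0.66, array([ 0.349,  0.35 , -0.002])), (0.48, array([0.376, 0.266, 0.   ]))]
(array([ 4.14, -1.94,  0.03]), np.float64(11.3)) (array([ 4.12, -1.93, 15.53]), np.float64(11.3))
```

```bash
python3 -m creep '[[[3,-1.4,0],0,8.5],[[1.1,-0.5,1.5],0,8.5],[[0,0,4],0,8.5],[[0,0,4.5],0,8.5],[[0,0,3.5],0,8.5],[[0,0,2],0,8.5],[[0,0,0],0,8.5],[[0,0,0],0,4.5],[[0,0,0],0,4.5],[[0,0,0],0,4.5]]' 40; python3 -c "
from h import *
print(to(.6308,.0193,.24))"
```

```text
clock: 16.0
position: [0.3812, 0.2651, 0.0961]
eef_rot: [0.0, 0.636, 0.772, 0.001]
contact_force: [-0.8, -2.0, 6.9]
opening: 0.0552
grasp_force: 42.3
(array([-28.88,  19.84, -14.37]), np.float64(11.0))
```

```bash
python3 -m creep '[[[0,0,-3],0,4.5],[[0,0,-5],0,4.5],[[0,0,-4.5],0,4.5],[[-2,1.3,-1.9],0,4.5],[[-3.8,2.6,0],0,4.5],[[-4.4,3,0],0,4.5],[[-4.7,3.2,0],0,4.5],[[-4.7,3.2,0],0,4.5],[[-4.4,3,0],0,4.5],[[-3,2.2,0],0,4.5]]' 40
python3 - <<'E'
from h import *
for c in ("top","scene"):
    t=eyes.read_camera(c)
    print([(round(r["score"],2),np.round(r["location"],3)) for r in eyes.landmark_of("oxide_tin",c)])
    print([(round(r["score"],2),np.round(r["location"],3)) for r in eyes.landmark_of("buff_tin",c)])
print(arm.get_obs()["position"],to(.6308,.0193,.137))
E
```

```text
clock: 17.25
position: [0.6152, 0.0332, 0.2389]
eef_rot: [0.0, 0.637, 0.771, 0.0]
contact_force: [0.5, 0.1, -1.6]
opening: 0.0554
grasp_force: 43.3
[(0.91, array([ 0.348,  0.354, -0.001])), (0.87, array([ 0.345,  0.164, -0.002]))]
[]
[(0.79, array([0.616, 0.039, 0.143])), (0.74, array([0.347, 0.353, 0.002]))]
[(0.8, array([ 0.645, -0.072,  0.042]))]
[0.61295521 0.03582521 0.23879023] (array([-1.97,  1.45, 10.18]), np.float64(11.0))
```

```bash
python3 -m creep '[[[-1.5,1,0],0,4.5],[[-0.6,0.4,2],0,4.5],[[0,0,3.2],0,4.5],[[0,0,2.8],0,4.5],[[0,0,1.6],0,4.5],[[0,0,0.5],0,4.5],[[0,0,0],0,4.5],[[0,0,0],0,8.5],[[0,0,0],0,8.5],[[0,0,0],0,8.5]]' 40; python3 -c "
from h import *
print(to(.40,-.276,.25))"
```

```text
clock: 18.8
position: [0.6318, 0.0173, 0.1386]
eef_rot: [0.001, 0.636, 0.772, 0.0]
contact_force: [-0.4, -0.6, 0.2]
opening: 0.085
grasp_force: 0.0
(array([-24.37, -28.33, -11.17]), np.float64(11.0))
```

```bash
python3 -m creep '[[[0,0,-2.5],0,8.5],[[0,0,-4.5],0,8.5],[[0,0,-4.2],0,8.5],[[-1.8,-2,0],0,8.5],[[-3.2,-3.8,0],0,8.5],[[-3.7,-4.3,0],0,8.5],[[-3.7,-4.3,0],0,8.5],[[-3.7,-4.3,0],0,8.5],[[-3.7,-4.3,0],0,8.5],[[-3.2,-3.8,0],0,8.5]]' 40
python3 - <<'E'
from h import *
for c in ("top","scene"):
    eyes.read_camera(c)
    print([(round(r["score"],2),np.round(r["location"],3)) for r in eyes.landmark_of("black_tin",c)])
print(to(.40,-.276,.095))
E
```

```text
clock: 20.05
position: [0.4109, -0.261, 0.2504]
eef_rot: [0.001, 0.636, 0.771, -0.0]
contact_force: [0.7, -0.7, -0.0]
opening: 0.0847
grasp_force: 0.0
[(0.88, array([ 0.403, -0.279, -0.002]))]
[(0.55, array([ 0.401, -0.275, -0.   ]))]
(array([-1.34, -1.49, 15.53]), np.float64(10.9))
```

```bash
python3 -m creep '[[[-1,-1,0],0,8.5],[[-0.4,-0.4,1.5],0,8.5],[[0,0,4],0,8.5],[[0,0,4.5],0,8.5],[[0,0,3.5],0,8.5],[[0,0,2],0,8.5],[[0,0,0],0,8.5],[[0,0,0],0,4.5],[[0,0,0],0,4.5],[[0,0,0],0,4.5]]' 40; python3 -c "
from h import *
print(to(.6142,.1075,.24))"
```

```text
clock: 21.5
position: [0.4019, -0.2763, 0.096]
eef_rot: [0.001, 0.636, 0.772, 0.0]
contact_force: [-0.3, 0.1, 3.6]
opening: 0.0551
grasp_force: 42.7
(array([ 33.61,  28.19, -14.41]), np.float64(11.0))
```

```bash
python3 -m creep '[[[0,0,-3],0,4.5],[[0,0,-5],0,4.5],[[0,0,-4.5],0,4.5],[[1.5,1.3,-1.9],0,4.5],[[3,2.5,0],0,4.5],[[4,3.4,0],0,4.5],[[4.4,3.7,0],0,4.5],[[4.4,3.7,0],0,4.5],[[4.4,3.7,0],0,4.5],[[4.4,3.7,0],0,4.5]]' 40 && python3 -m creep '[[[4,3.3,0],0,4.5],[[2.5,2.1,0],0,4.5],[[1,0.8,0],0,4.5],[[0,0,0],0,4.5],[[0,0,0],0,4.5],[[0,0,0],0,4.5],[[0,0,0],0,4.5],[[0,0,0],0,4.5],[[0,0,0],0,4.5],[[0,0,0],0,4.5]]' 40
python3 - <<'E'
from h import *
for c in ("top","scene"):
    t=eyes.read_camera(c)
    for n in ("black_tin","oxide_tin","buff_tin"): print(n,[(round(r["score"],2),np.round(r["location"],3)) for r in eyes.landmark_of(n,c)])
print(arm.get_obs()["position"],to(.6142,.1075,.137))
E
```

```text
clock: 22.75
position: [0.5677, 0.0239, 0.2388]
eef_rot: [0.0, 0.636, 0.772, -0.0]
contact_force: [0.1, -1.3, -3.1]
opening: 0.0548
grasp_force: 43.5
clock: 24.0
position: [0.614, 0.1076, 0.2389]
eef_rot: [0.0, 0.636, 0.772, -0.0]
contact_force: [0.1, 0.4, -3.0]
opening: 0.0549
grasp_force: 43.5
black_tin []
oxide_tin [(0.82, array([ 0.349,  0.351, -0.001])), (0.73, array([0.631, 0.021, 0.041]))]
buff_tin [(0.89, array([ 0.646, -0.068,  0.039]))]
black_tin [(0.68, array([0.63 , 0.021, 0.039])), (0.58, array([0.612, 0.111, 0.141]))]
oxide_tin [(0.61, array([0.35 , 0.172, 0.001])), (0.56, array([0.631, 0.022, 0.037]))]
buff_tin [(0.69, array([ 0.647, -0.072,  0.038]))]
[0.61404385 0.10758801 0.23888255] (array([-1.000e-02,  1.000e-02,  1.019e+01]), np.float64(11.0))
```

```bash
python3 -m creep '[[[0,0,2],0,4.5],[[0,0,3],0,4.5],[[0,0,3],0,4.5],[[0,0,1.5],0,4.5],[[0,0,0.6],0,4.5],[[0,0,0],0,4.5],[[0,0,0],0,4.5],[[0,0,0],0,8.5],[[0,0,0],0,8.5],[[0,0,0],0,8.5]]' 40 && python3 -m creep '[[[0,0,-2],0,8.5],[[0,0,-4],0,8.5],[[0,0,-5],0,8.5],[[3,-3,-1],0,8.5],[[4,-4,0],0,8.5],[[4,-4,0],0,8.5],[[4,-4,0],0,8.5],[[3,-4,0],0,8.5],[[2,-3,0],0,8.5],[[0,0,0],0,8.5]]'
python3 - <<'E'
from h import *
t=eyes.read_camera("top"); s=eyes.read_camera("scene")
T={"white_tin":(.6641,-.1578),"buff_tin":(.6476,-.0694),"oxide_tin":(.6308,.0193),"black_tin":(.6142,.1075),"green_tin":(.459,.158)}
for n,p in T.items():
    for c in ("top","scene"):
        print(n,c,[np.round((np.array(r["location"])[:2]-p)*1000,1) for r in eyes.landmark_of(n,c) if np.hypot(*(np.array(r["location"])[:2]-p))<.04])
cv2.imwrite("pics/end.png",np.vstack([cv2.resize(t[90:190,240:460],(792,300)),cv2.resize(s[180:335,225:415],(368,300)).repeat(1,0) if 0 else cv2.copyMakeBorder(cv2.resize(s[180:335,225:415],(368,300)),0,0,0,424,0)]))
E
```

```text
clock: 25.65
position: [0.6142, 0.1076, 0.1384]
eef_rot: [0.0, 0.636, 0.772, 0.0]
contact_force: [-0.3, -1.3, -0.9]
opening: 0.0852
grasp_force: 0.0
clock: 26.9
position: [0.358, 0.2625, 0.2582]
eef_rot: [-0.0, 0.635, 0.773, 0.0]
contact_force: [0.7, -0.1, -0.5]
opening: 0.085
grasp_force: 0.0
white_tin top [array([-1.1, -0.1])]
white_tin scene [array([ 3.1, -2.5])]
buff_tin top [array([-0.7, -1.4])]
buff_tin scene [array([ 0.2, -3. ])]
oxide_tin top [array([-0.4, -0.3])]
oxide_tin scene [array([1.5, 1.3])]
black_tin top [array([-0.6, -0.7])]
black_tin scene [array([0.2, 0.9])]
green_tin top [array([0.2, 0.7])]
green_tin scene [array([-1.5,  1.1])]
```

View pics/end.png

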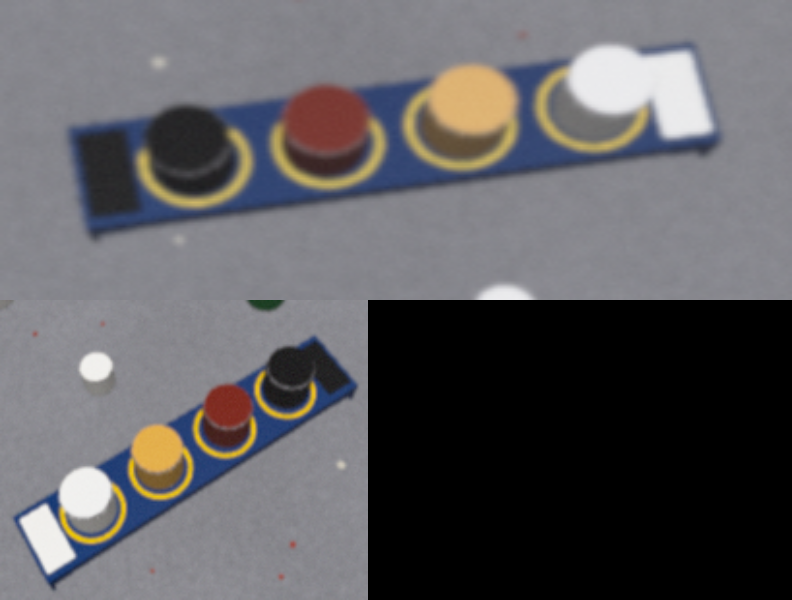

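Both views show the four tins upright inside their rings. From the white chip at (680,95) they run white (610,80), buff (475,100), oxide (325,120), black (187,140). The green tin hasn't moved.

```bash
python3 -c "
from workcell import arm
print(arm.hand_in())"
```

```text
the job is handed in; nothing more can be done
None
```

The job is handed in: the white, buff, red oxide and black tins stand upright, one in each ring, running from the white chip's end to the black chip's end, and the green tin was not moved.

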